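Tighten the pressure screw of a disc-device test clamp

ROBOT

A 6-joint arm with a two-finger parallel gripper is mounted at the origin on the work surface. World frame = base frame: x ahead of the robot, y to its left, z up, the work surface at z = 0. Lengths are in m, angles in rad, forces in N, time in s.
With the tool pointing down it reaches from about 0.35 to 1 m from the base axis. Payload 7.1 kg.
Tool frame: the origin (TCP) lies between the finger pads; the fingertips stand 22 mm ahead of it and the grasp point (between the pads) lies 3 mm ahead of it; x points along the fingers, y is the direction in which the jaws open and shut, and the axes are right-handed (so a half turn about x gives the same grasp; the last joint's range is limited). The gripper opens to 85 mm and grips with 20 to 120 N. Pads are 22 mm wide; open, the fingers measure 114 mm over their backs; the gripper's body (76 mm by 85 mm) begins 54 mm behind the grasp point. The pads swing forward as they close: fully open they stand 13 mm farther back than shut.
Start: joints at [1.101, 0.423, 1.63, -0, 1.089, -0.019], TCP at [0.272, 0.563, 0.217] pointing down, gripper open.
Joint ranges: [-3, 3], [-0.9, 2.11], [0.09, 2.58], [-1.31, 4.45], [0.11, 2.69], [-2.54, 2.54]. Speed limits (rad/s): [2.39, 2.39, 3.01, 3.14, 3.14, 3.14].

INTERFACE

Orientations are given as a rotation vector (axis times angle).
In Python, from rig import manip gives the robot as it stands. The module is installed in compiled form; this text tells all that it offers. Calls block until the motion is done:
- manip.move_to(position, orientation): joint-space move of the TCP to a pose.
- manip.servo_line(position, orientation=None, rate=0.15): straight line of the TCP; orientation=None keeps the orientation; rate is the mean speed in m/s.
- manip.set_joints(angles): joint-space move.
- manip.command_gripper(opening, f_grip=None): finger opening in m; f_grip is the grip in N (None keeps the last); returns when the fingers have stopped.
- manip.hold(seconds).
- manip.solve_ik(position, orientation): joint angles nearest the present ones, or None.
- manip.camera(name): name is "scene" or "top" or "wrist"; returns a dict with "image" (400x640x3 uint8, red, green, blue), "fx", "fy", "cx", "cy" (pixels), "cam_to_world" (4x4, takes a point from camera to world coordinates); the wrist camera has in their place "mount" (4x4, takes a point from camera to tool coordinates, whose origin is the TCP and whose axes are the tool frame's). Camera axes: x right, y down, z forward; pixel columns grow to the right and rows downward; lengths in m; the calibration is good to about 2 mm. A picture is of the moment at which its call begins: read the wrist's pose just before it. There is no depth.
A pose or a line that the arm cannot do raises manip.IKError and nothing moves.
- manip.sign_off(): hands the job in, once; it reports no verdict.
Readings, each from a call of its own:
- manip.get_time(): time.
- manip.get_joint_positions(): joint angles.
- manip.get_joint_vel(): joint speeds.
- manip.get_tau(): joint torques, N m.
- manip.get_position(): TCP position.
- manip.get_ee_rot(): TCP orientation.
- manip.get_contact_force(): force on the tool from outside, world axes, zero at the start.
- manip.get_torque(): the same for the moment, N m.
- manip.get_width(): finger opening in m.
Only numpy, scipy, OpenCV 4.12 (cv2) and the standard library are available. Lean on these libraries where they do the work, as an engineer would, in place of code of your own. Each camera call takes 0.05 s, during which the arm holds its last target.

TASK

Use the red T-handle hex key from the black rack to tighten the recessed pressure screw of the disc test clamp: feel gently for the hexagon, push the key fully home in the socket before you turn, and keep it home while you turn the screw clockwise until it comes hard up against its stop. Do not jam or force the key, and ease off as soon as the screw stops. Then draw the key out and stand it back in its rack, upright and fully down in the empty hole, let go, and leave the other tools and parts alone.

Things in the scene. Friction and masses are not known exactly. Their poses are not given: they have to be found in the camera images.
- hex_key: Red T-handle hex key, about 480 g, upright in a rack hole, handle up. Hexagon steel blade 17 mm across flats (19.6 over corners), its last 2 mm stepped to 12 mm; 100 mm from tip to handle. Flat-sided crossbar handle 100 mm long (body x), 18 mm thick (y), 22 mm high. Origin at the tip's centre, z up the blade. Two flats of the hexagon face +y and -y.
- key_tip (a point): Centre of the hex key's tip (the same point as the origin of hex_key).
- key_handle (a point): Centre of the red handle, 111 mm above the tip on the blade's axis: the place to grip, across the handle's 18 mm thickness (along the key's y), with some 40 to 90 N. Measured positions can be 1 to 2 mm out, so expect to feel for the socket, not only for its angle.
- rack: Black rack fixed to the bench, 62 mm (x) by 215 mm (y) by 60 mm high, origin at the centre of its underside. Three upright round holes along its y, 75 mm apart, 22 mm in diameter, chamfered, 46 mm deep. Each holds one T-handle tool at the start, handles along the rack's x within 12 degrees; which hole has the hex key varies.
- hole0 (a point): Centre of the mouth of the rack hole at the rack's -y end, at the rack's top (60 mm above the bench).
- hole1 (a point): Centre of the mouth of the middle rack hole.
- hole2 (a point): Centre of the mouth of the rack hole at the rack's +y end.
- clamp: Test clamp for disc-shaped power semiconductors, fixed to the bench: finned heat sink 170 mm (x) by 110 mm (y), copper bars, white ceramic disc, and on two tie rods an aluminium yoke 170 by 50 by 26 mm with its top 130 mm above the bench. Two nuts stand 14 mm above the yoke, at x = +65 and -65 mm. Origin at the centre of its underside, z up.
- screw_axis (a point): Centre of the 31 mm bore in the yoke, level with the yoke's top, on the pressure screw's axis; z up. The screw's top lies 5 mm below; its hexagon socket, 17.8 mm across flats, 2 mm chamfer, is 12 mm deep (floor 17 mm below this point). The hexagon's angle is not given: at a wrong angle the key stops with its tip about 9 mm below this point; turned by up to 60 degrees it drops in.
- pressure_screw (a joint): Rotation of the pressure screw, rad: 0 is hard against its stop (tight); starts between -1.1 and -0.7; grows as it turns clockwise seen from above. Says nothing of the hexagon's angle. It takes about 0.13 N m to turn, after up to 11 degrees of play between key and socket (the key drops in within 5 degrees either side of true); at 0 it stops dead: some 0.25 N m there is enough, and far more makes the key slip round.
- nut_driver: T-handle nut driver with yellow handle (90 mm long) and round 20 mm end, in the rack. Leave alone. Origin at its tip.
- square_driver: T-handle driver with blue handle (80 mm long) and round 20 mm end, in the rack. Leave alone. Origin at its tip.
- spare_disc: Spare disc device, copper and white ceramic, 58 mm diameter, 20 mm high, on the bench. Leave alone. Origin at the centre of its underside.
- multimeter: Yellow hand-held multimeter lying on the bench, 160 by 82 by 42 mm. Leave alone. Origin at the centre of its underside.
- circuit_board: Green circuit board on short pillars, 140 by 100 by 28 mm. Leave alone. Origin at the centre of its underside.
- screwdriver: Screwdriver with orange handle lying on the bench. Leave alone.
Things that resemble listed ones, but are neither listed nor needed, are in the scene too. Of the things that look like the hex_key, the largest one is meant.

How it is judged:
By the outcome, as a careful person would: the job done as asked, in the order asked, and still so for the second after the job is handed in, with the robot touching nothing.
It also fails if it takes over 72 s, if anything falls off the work surface, if the arm or the gripper's body presses on something with over 40 N, if the wrist force passes 120 N, or if a joint passes its speed limit or range.

## Working session

There is one attempt and no reset: what is moved stays moved. The work goes in short steps, each a Python script; the robot and the scene stay as the last script left them, time stands still between calls to the robot, and variables do not carry over. Pictures are saved under pics/ and viewed, and the job is handed in when it is done.

```bash
mkdir -p pics
python3 - <<'E'
from rig import manip as m
import cv2,numpy as np
for n in ["scene","top","wrist"]:
    c=m.camera(n); cv2.imwrite(f"pics/{n}0.png",c["image"][:,:,::-1])
    print(n,c["fx"],c["fy"],c["cx"],c["cy"]);print(np.round(c.get("cam_to_world",c.get("mount")),4).tolist())
print(m.get_time(),m.get_position(),m.get_ee_rot(),m.get_contact_force(),m.get_torque(),m.get_width())
E
```

```text
scene 374.8532397051294 374.8532397051294 319.6036827361835 198.22192399398068
[[-0.4623, 0.5884, -0.6634, 1.1141], [0.8867, 0.3114, -0.3417, 0.3225], [0.0056, -0.7462, -0.6657, 0.6512], [0.0, 0.0, 0.0, 1.0]]
top 360.86807549709795 360.86807549709795 316.98302754114314 200.20337773121324
[[0.0282, -0.9952, 0.094, 0.4787], [-0.9996, -0.029, -0.0066, 0.0617], [0.0093, -0.0937, -0.9956, 0.9708], [0.0, 0.0, 0.0, 1.0]]
wrist 343.4412694425858 343.4412694425858 321.9065528117841 200.69555224259258
[[-0.0009, -0.2927, 0.9562, -0.1564], [1.0, -0.0001, 0.0009, -0.001], [-0.0001, 0.9562, 0.2927, -0.074], [0.0, 0.0, 0.0, 1.0]]
0.15 [0.27206678 0.56218456 0.21640424] [ 0.3525393   1.54202517 -0.35444141] [ 0.16417309 -0.22837529  0.14310938] [0.01101115 0.03465956 0.03456956] 0.08560049396202515
```

View pics/scene0.png

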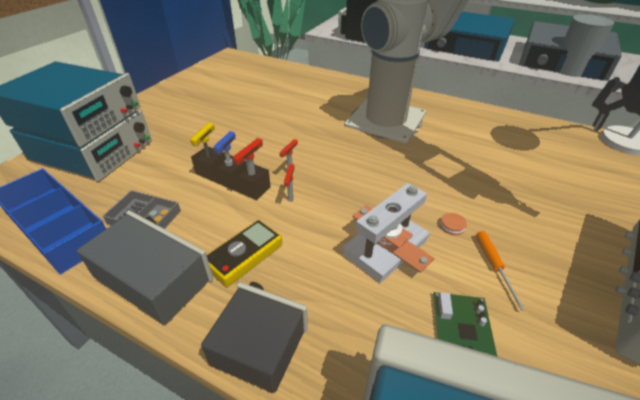

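View pics/top0.png

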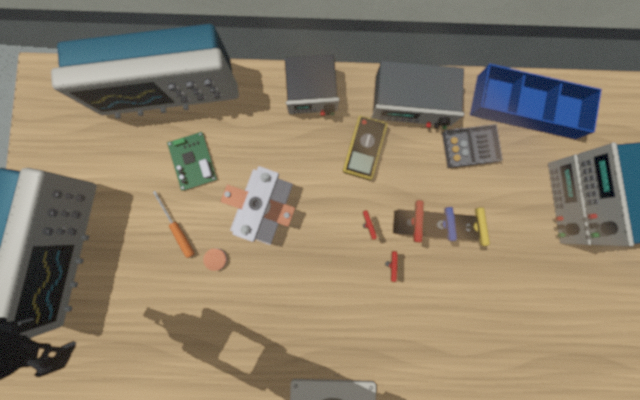

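View pics/wrist0.png

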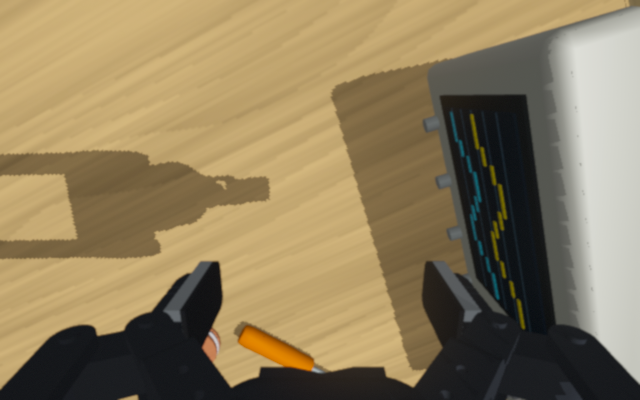

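The red T-shaped candidates are:
- **Top view:** (419,221) is a large one in the black rack. (370,224) and (394,266) are small ones standing outside the rack.
- **Scene view:** the same three are at (248,151), (290,175) and (289,148).

I choose the largest, the one in the rack. The bore is at about (256,204) in the top view. I'll crop to confirm and measure.

```bash
cat > h.py <<'E'
import cv2,numpy as np
from rig import manip as m
from scipy.spatial.transform import Rotation as R
def ray(c,u,v,T=None):
    T=c["cam_to_world"] if T is None else T
    d=np.array([(u-c["cx"])/c["fx"],(v-c["cy"])/c["fy"],1.]); return T[:3,3],T[:3,:3]@d
def plane(c,u,v,z,T=None):
    o,d=ray(c,u,v,T); return o+d*(z-o[2])/d[2]
def wristT(c,p,r):
    T=np.eye(4);T[:3,:3]=R.from_rotvec(r).as_matrix();T[:3,3]=p
    return T@c["mount"]
def wrist():
    p,r=m.get_position(),m.get_ee_rot(); c=m.camera("wrist"); return c,wristT(c,p,r)
def tri(a,b):
    A=np.zeros((3,3));y=np.zeros(3)
    for o,d in(a,b):
        d=d/np.linalg.norm(d);P=np.eye(3)-np.outer(d,d);A+=P;y+=P@o
    x=np.linalg.solve(A,y);return x
def redmask(img):
    h=cv2.cvtColor(img,cv2.COLOR_RGB2HSV)
    return (((h[...,0]<7)|(h[...,0]>173))&(h[...,1]>150)&(h[...,2]>70)).astype(np.uint8)
def down(phi):
    # tool x down, tool y at angle phi in the world xy-plane
    x=np.array([0,0,-1.]);y=np.array([np.cos(phi),np.sin(phi),0]);return R.from_matrix(np.c_[x,y,np.cross(x,y)]).as_rotvec()
E
python3 - <<'E'
from h import *
cs={n:m.camera(n) for n in("top","scene")}
for n,c in cs.items():
    k=redmask(c["image"]);N,l,s,ce=cv2.connectedComponentsWithStats(k)
    for i in range(1,N):
        if s[i,4]>25:
            pts=np.argwhere(l==i)[:,::-1].astype(np.float32);r=cv2.minAreaRect(pts)
            print(n,s[i],ce[i].round(1),np.round(r[0],1),np.round(r[1],1),r[2], plane(c,*ce[i],0.136).round(4), plane(c,*ce[i],.125).round(4))
i=cs["top"]["image"];a=cv2.resize(i[150:300,340:510],None,fx=4,fy=4,interpolation=2)[:,:,::-1];cv2.imwrite("pics/a.png",a)
a=cv2.resize(i[150:260,200:320],None,fx=5,fy=5,interpolation=2)[:,:,::-1];cv2.imwrite("pics/b.png",a)
print(plane(cs["top"],256,204,.13))
E
```

```text
top [364 211  12  28 119] [369.2 224.6] [368.6 224.6] [28.1  5.9] 69.44395446777344 [ 0.5044 -0.0662  0.136 ] [ 0.5048 -0.0679  0.125 ]
top [414 228   7  14  57] [417.2 235.6] [417.  234.5] [13.  6.] 90.0 [ 0.4823 -0.1775  0.136 ] [ 0.4823 -0.1807  0.125 ]
top [390 252   7  29 141] [393.7 265.5] [393. 266.] [28.  6.] 90.0 [ 0.4126 -0.1236  0.136 ] [ 0.4117 -0.126   0.125 ]
scene [233 139  29  26 231] [246.  151.1] [247.  150.4] [ 9.2 33.5] 48.179832458496094 [ 0.5327 -0.1765  0.136 ] [ 0.5203 -0.1871  0.125 ]
scene [281 140  16  15  81] [288.  147.4] [288.2 147.3] [ 4.9 19.8] 45.0 [ 0.472  -0.0957  0.136 ] [ 0.4583 -0.1046  0.125 ]
scene [246 153   7   7  29] [249.8 156.4] [250.  156.5] [3.5 7.8] 45.0 [ 0.5464 -0.1558  0.136 ] [ 0.5342 -0.166   0.125 ]
scene [285 164   9  22 105] [288.7 174.5] [289.1 174.4] [ 5.8 21.6] 14.03624439239502 [ 0.5627 -0.0391  0.136 ] [ 0.5509 -0.0469  0.125 ]
scene [222 265   7   6  36] [225.1 267.6] [225.  267.5] [5. 6.] 90.0 [ 0.8339 -0.0022  0.136 ] [ 0.8279 -0.0091  0.125 ]
[0.54500247 0.19813194 0.13      ]
```

View pics/a.png

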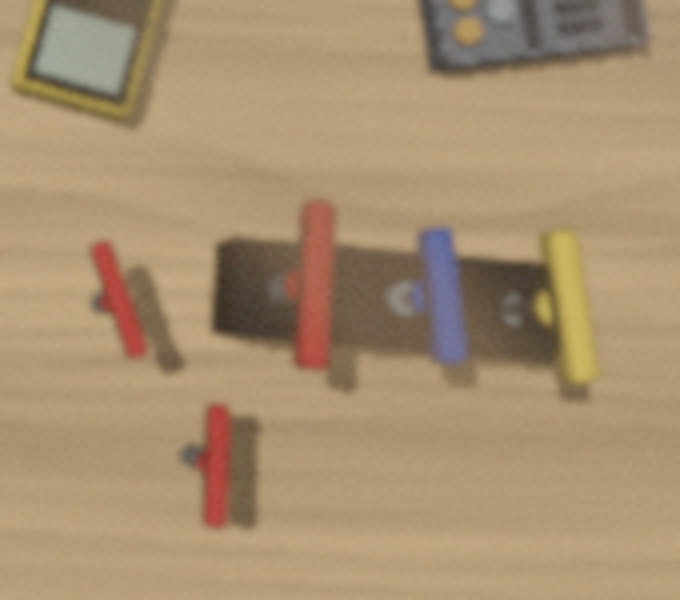

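View pics/b.png

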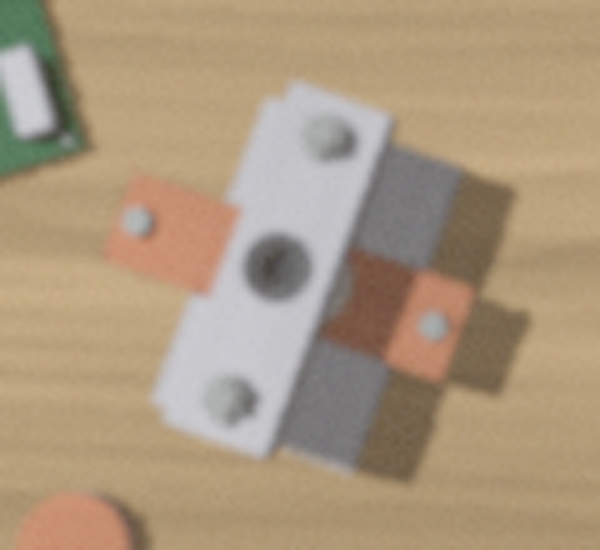

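The crop confirms it. The big red handle sits at the rack's left end, and the two small red keys stand on their own outside it. The bore shows at about crop (277,267), which is pixel (255.4,203.4). Next I'll take close views with the wrist camera, using the same relative pose over the key and the bore.

Run:
```python
from h import *
c=m.camera("top")
k=plane(c,418.8,221,.136); b=plane(c,255.4,203.4,.13)
a1=plane(c,340+317/4,150+203/4,.136);a2=plane(c,340+312/4,150+366/4,.136)
print(k,b,a1,a2,np.linalg.norm(a1-a2))
n1=plane(c,200+327/5,150+137/5,.14);n2=plane(c,200+230/5,150+400/5,.14);print("nuts",n1,n2,np.linalg.norm(n1-n2),(n1+n2)/2)
for p in(k,b):
  for ph in(10,30,60,90,120,150):
    q=m.solve_ik([p[0],p[1],.25],down(np.deg2rad(ph)));print(ph,None if q is None else np.round(q,2))
m.move_to([b[0],b[1],.13+.13],down(np.pi/2))
c,T=wrist();cv2.imwrite("pics/w1.png",c["image"][:,:,::-1]);np.save("w1.npy",c["image"]);np.save("w1T.npy",T)
print(m.get_position(),m.get_time())
```

```text
[ 0.51595515 -0.18106469  0.136     ] [0.54636627 0.19959183 0.13      ] [ 0.56312461 -0.18203517  0.136     ] [ 0.46868581 -0.17929697  0.136     ] 0.09447848346102007
nuts [0.60679974 0.17744351 0.14      ] [0.4838474 0.2167375 0.14     ] 0.12907864364446453 [0.54532357 0.19709051 0.14      ]
10 [-0.36  0.27  1.77 -0.    1.1  -0.53]
30 [-0.36  0.27  1.77  0.    1.1  -0.88]
60 [-0.36  0.27  1.77 -0.    1.1  -1.41]
90 [-0.36  0.27  1.77  0.    1.1  -1.93]
120 [-0.36  0.27  1.77 -0.    1.1  -2.45]
150 None
10 [ 0.33  0.32  1.7  -0.    1.12  0.16]
30 [ 0.33  0.32  1.7   0.    1.12 -0.19]
60 [ 0.33  0.32  1.7  -0.    1.12 -0.72]
90 [ 0.33  0.32  1.7  -0.    1.12 -1.24]
120 [ 0.33  0.32  1.7  -0.    1.12 -1.76]
150 [ 0.33  0.32  1.7  -0.    1.12 -2.29]
[0.54607583 0.20041211 0.25990353] 2.025
```

View pics/w1.png

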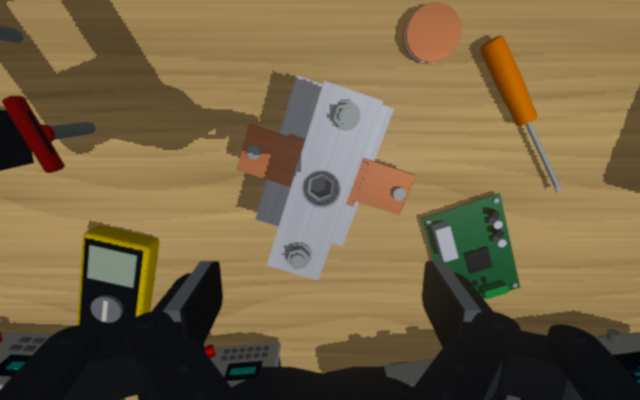

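The wrist view shows the yoke, with nuts at (344,114) and (297,255), the bore at about (321,187), and the hex socket visible inside it. I'll enlarge that area.

Run:
```python
from h import *
i=np.load("w1.npy");a=i[160:215,290:355];cv2.imwrite("pics/w1c.png",cv2.resize(a,None,fx=9,fy=9,interpolation=2)[:,:,::-1])
```

```text
(no output)
```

View pics/w1c.png

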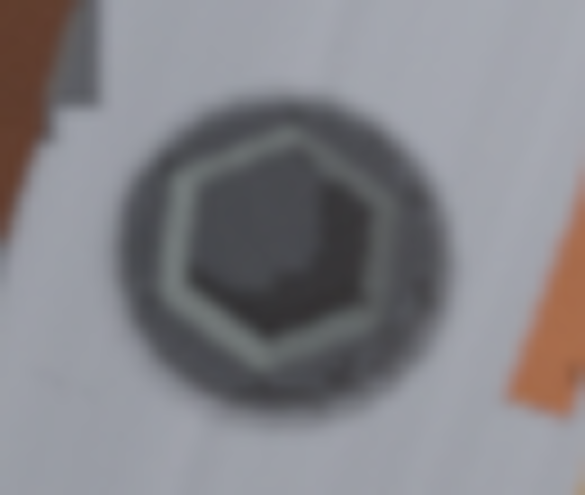

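The socket's hexagon corners show clearly in the crop: (293,127), (393,200), (378,318), (265,367), (163,288) and (180,180). I'll work out its angle and centre, then view the key from the same relative pose.

Run:
```python
from h import *
c=m.camera("wrist");T=np.load("w1T.npy")
px=lambda X,Y:(290+(X+.5)/9-.5,160+(Y+.5)/9-.5)
P=np.array([plane(c,*px(*p),.125,T)[:2] for p in[(293,127),(393,200),(378,318),(265,367),(163,288),(180,180)]])
ce=P.mean(0);d=P-ce;r=np.hypot(*d.T);a=np.degrees(np.arctan2(d[:,1],d[:,0]))
print("centre",ce,"r",r.round(4),a.round(1),a%60)
print("bore",plane(c,*px(285,257),.13,T), "ang",np.degrees(np.angle(np.mean(np.exp(6j*np.radians(a)))))/6)
x,y=P.mean(0)*0+[.516,-.181]
m.move_to([.516,-.181,.136+.15],down(np.pi/2))
c,T=wrist();cv2.imwrite("pics/w2.png",c["image"][:,:,::-1]);np.save("w2.npy",c["image"]);np.save("w2T.npy",T)
k=redmask(c["image"]);N,l,s,cc=cv2.connectedComponentsWithStats(k)
for i in range(1,N):
    if s[i,4]>200:
        pts=np.argwhere(l==i)[:,::-1].astype(np.float32);R_=cv2.minAreaRect(pts);print(s[i],R_)
print(m.get_position(),m.get_time())
```

```text
centre [0.54834907 0.19817954] r [0.012  0.0121 0.0121 0.0123 0.012  0.0117] [ 173.4  113.2   53.7   -6.3  -70.  -125.2] [53.39615536 53.18193569 53.68870411 53.65691911 49.96740986 54.80503398]
bore [0.54798673 0.19879988 0.13      ] ang -6.875996807508389
[360  18  16  82 988] ((367.66497802734375, 58.37113571166992), (13.077406883239746, 81.23431396484375), 2.6025619506835938)
[ 305  127   27  103 2009] ((318.0, 178.0), (102.0, 26.0), 90.0)
[408 128  28  66 767] ((421.4443664550781, 160.51556396484375), (67.71562194824219, 11.748159408569336), 74.35775756835938)
[ 0.51635326 -0.17997195  0.28587579] 3.55
```

View pics/w2.png

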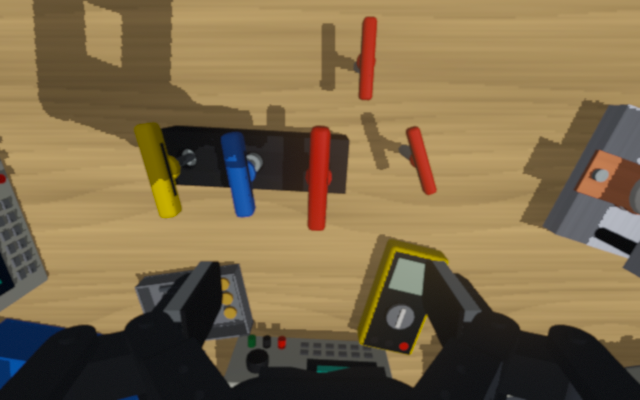

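The red handle spans about (320,127) to (317,229), and the small decoys are at (368,58) and (421,160). I'll check its ends in a crop.

Run:
```python
from h import *
i=np.load("w2.npy");a=i[115:240,270:370];cv2.imwrite("pics/w2c.png",cv2.resize(a,None,fx=4.8,fy=4.8,interpolation=2)[:,:,::-1])
c=m.camera("wrist");T=np.load("w2T.npy")
k=redmask(i);N,l,s,cc=cv2.connectedComponentsWithStats(k);j=[q for q in range(1,N) if s[q,4]>1500][0]
k=l==j; C=[]
for v in range(131,227,6):
    u=np.where(k[v])[0]; C.append((v,u.min(),u.max()))
print(C)
u=[(v,(a+b)/2) for v,a,b in C if b-a<20];f=np.polyfit(*np.array(u).T,1);print(f)
e=[plane(c,np.polyval(f,v),v,.136,T) for v in(127,129,229.5)];print(e,np.linalg.norm(e[1]-e[2]),(e[1]+e[2])/2)
d=e[2]-e[1];print(np.degrees(np.arctan2(d[1],d[0])))
```

```text
[(131, np.int64(312), np.int64(329)), (137, np.int64(310), np.int64(330)), (143, np.int64(310), np.int64(330)), (149, np.int64(310), np.int64(329)), (155, np.int64(309), np.int64(329)), (161, np.int64(309), np.int64(329)), (167, np.int64(309), np.int64(329)), (173, np.int64(306), np.int64(331)), (179, np.int64(306), np.int64(331)), (185, np.int64(308), np.int64(328)), (191, np.int64(309), np.int64(327)), (197, np.int64(309), np.int64(325)), (203, np.int64(309), np.int64(325)), (209, np.int64(309), np.int64(325)), (215, np.int64(309), np.int64(324)), (221, np.int64(309), np.int64(324))]
[-4.54545455e-02  3.26363636e+02]
[array([ 0.46820802, -0.18220949,  0.136     ]), array([ 0.46992871, -0.18228943,  0.136     ]), array([ 0.56450978, -0.18668368,  0.136     ])] 0.09468308839031794 [ 0.51721924 -0.18448656  0.136     ]
-2.660058698538172
```

View pics/w2c.png

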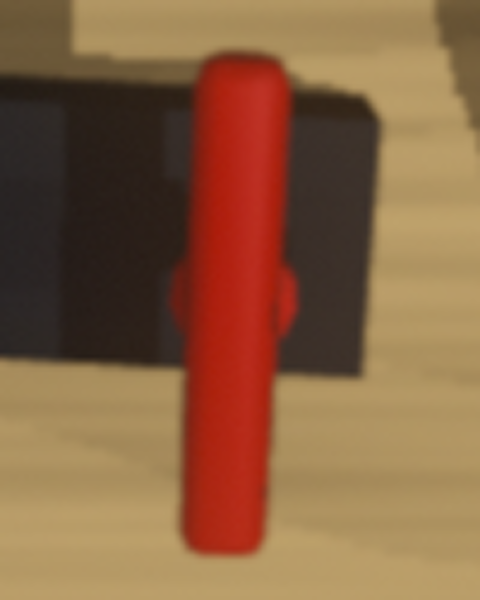

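The handle axis lies at -2.6° to world x, with its centre at about (0.517, -0.1845). The top view agrees once I allow for the visible side face. I'll grasp gently first and check the side force.

Run:
```python
from h import *
o=down(np.radians(90-2.6))
m.command_gripper(.05,20)
m.move_to([.517,-.1845,.20],o)
print("base",m.get_contact_force().round(2),m.get_torque().round(3))
m.servo_line([.517,-.1845,.129],o,.1)
print(m.get_position(),m.get_contact_force().round(2))
m.command_gripper(.0,20); m.hold(.2)
print(m.get_width(),m.get_position(),m.get_contact_force().round(2),m.get_torque().round(3),m.get_time())
c,T=wrist();cv2.imwrite("pics/w3.png",c["image"][:,:,::-1])
```

```text
base [-1.24  0.01 -0.63] [ 0.005 -0.024 -0.02 ]
[ 0.51757975 -0.1847107   0.12969274] [0.94 0.18 0.82]
-0.0003136769465436667 [ 0.5169834  -0.18449748  0.12897415] [ 0.04  0.17 -0.59] [-0.034  0.009  0.035] 6.0667
```

View pics/w3.png

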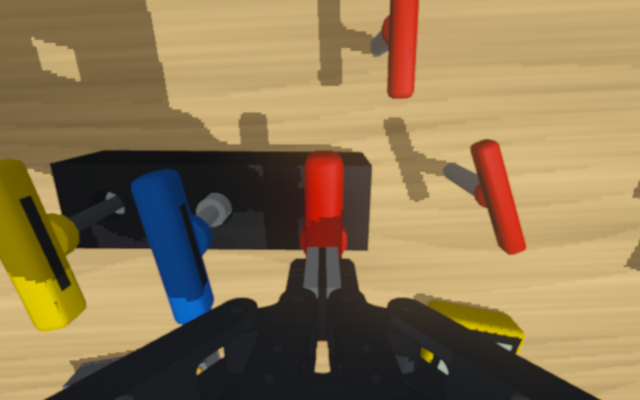

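The jaws closed fully, to width 0, without touching anything. The handle, with its near end at (323,153) and collar at (325,240), lies beyond or below the fingertips. I'll triangulate its height from the two wrist views.

Run:
```python
from h import *
c,T=wrist();T2=np.load("w2T.npy")
i=c["image"];np.save("w3.npy",i)
for a,b in[((320,127),(323,152)),((318.5,177.5),(325,240)),((345.5,192),(368,249)),((349,136),(362,155)),((284,200),None)]:
    if b is None: continue
    print(a,b,tri(ray(c,*a,T2),ray(c,*b,T)))
for n in("top","scene"):
    cc=m.camera(n);cv2.imwrite(f"pics/{n}1.png",cc["image"][:,:,::-1])
    a=cc["image"][(slice(170,270),slice(370,500)) if n=="top" else (slice(100,220),slice(170,320))]
    cv2.imwrite(f"pics/{n}1c.png",cv2.resize(a,None,fx=5,fy=5,interpolation=2)[:,:,::-1])
```

```text
(320, 127) (323, 152) [ 0.47072326 -0.18283049  0.10684123]
(318.5, 177.5) (325, 240) [ 0.52022081 -0.1841312   0.10728214]
(345.5, 192) (368, 249) [ 0.54747698 -0.1540781   0.06361468]
(349, 136) (362, 155) [ 0.49476977 -0.14626067 -0.02406708]
```

View pics/scene1c.png

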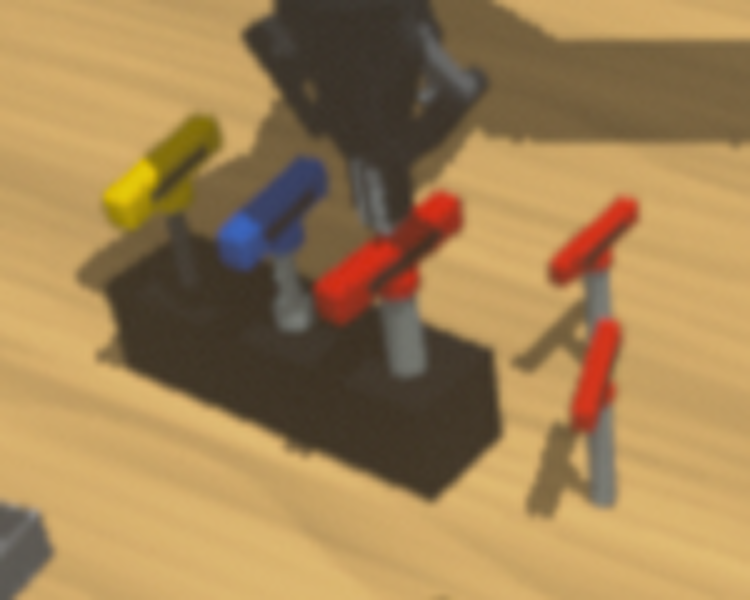

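View pics/top1c.png

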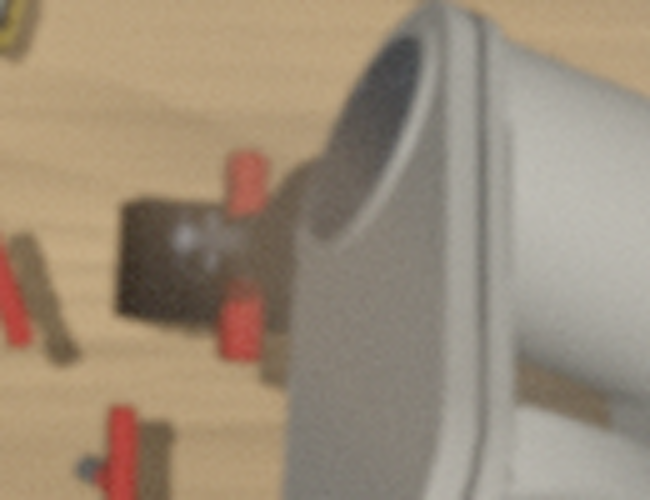

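Run:
```python
from h import *
c,T=wrist();T2=np.load("w2T.npy");s=m.camera("scene")
P=lambda X,Y:(170+(X+.5)/5-.5,100+(Y+.5)/5-.5)
for a,b in[((317,229),P(330,282)),((320,127),P(450,205)),((318.5,178),P(392,245)),((318.5,178),P(400,300))]:
    x=tri(ray(c,*a,T2),ray(s,*b));print(a,np.round(b,1),x)
def proj(cc,X):
    q=np.linalg.inv(cc["cam_to_world"])@np.r_[X,1];return cc["fx"]*q[0]/q[2]+cc["cx"],cc["fy"]*q[1]/q[2]+cc["cy"]
p=m.get_position();tip=p-[0,0,.022];print(p,m.get_ee_rot(),"fingertip px scene",proj(s,tip),proj(s,p), "handle centre",proj(s,[.517,-.1845,.125]))
b=s["image"][100:220,170:320];a=cv2.resize(s["image"][110:170,200:300],None,fx=8,fy=8,interpolation=cv2.INTER_CUBIC)[:,:,::-1];cv2.imwrite("pics/sc2.png",a)
```

```text
(317, 229) [235.6 156. ] [ 0.56285783 -0.18507999  0.13778267]
(320, 127) [259.6 140.6] [ 0.46875818 -0.18247452  0.12716998]
(318.5, 178) [248.  148.6] [ 0.51526189 -0.18410713  0.13027939]
(318.5, 178) [249.6 159.6] [ 0.52070182 -0.18248175  0.10140282]
[ 0.51699193 -0.18450677  0.1289877 ] [ 0.03566648  1.57052431 -0.0356347 ] fingertip px scene (np.float64(248.56172811729053), np.float64(156.72256713545474)) (np.float64(247.4773499910367), np.float64(149.3492444958008)) handle centre (np.float64(247.67679236912704), np.float64(150.70554967799154))
```

View pics/sc2.png

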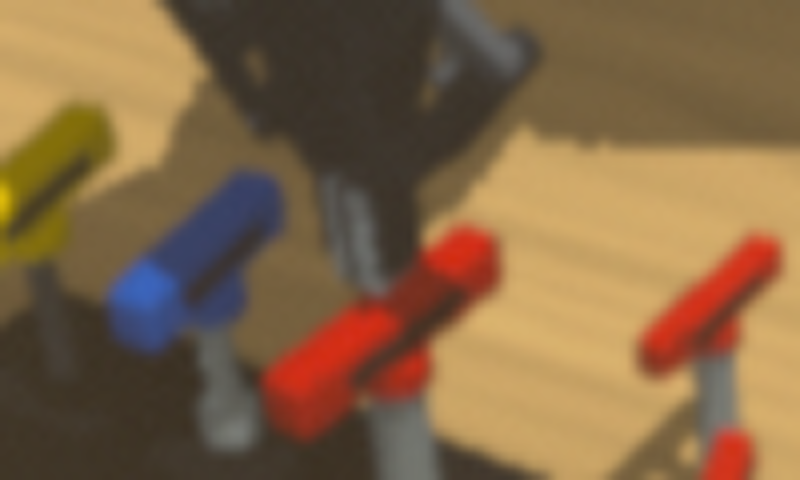

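Run:
```python
from h import *
i=np.load("w3.npy");a=i[140:350,250:400];cv2.imwrite("pics/w3c.png",cv2.resize(a,None,fx=2.8,fy=2.8,interpolation=2)[:,:,::-1])
i=np.load("w1.npy")
print(m.get_width(),m.get_position(),m.get_contact_force(),m.get_joint_positions())
```

```text
-0.00021544943668173213 [ 0.51699193 -0.18450677  0.1289877 ] [-0.52309247  0.88691611  0.32061347] [-3.64482386e-01  4.33741885e-01  1.86046999e+00  1.55822308e-05
  8.47408300e-01 -1.88989673e+00]
```

View pics/w3c.png

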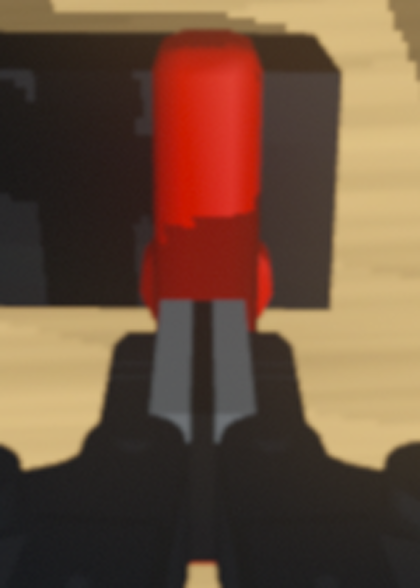

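The closed fingertips, at the grey pad ends near (322,247), look level with the handle's top and not 22 mm ahead of the TCP. I'll calibrate with a gentle touch: lower the closed fingers in 1 mm steps onto the handle top, stopping at 4 N.

Run:
```python
from h import *
o=m.get_ee_rot();p=m.get_position().copy()
f0=np.mean([m.get_contact_force() for _ in range(5)],0);print("f0",f0.round(2))
for k in range(16):
    p[2]-=.001;m.servo_line(p,o,.03)
    f=np.mean([(m.hold(.01),m.get_contact_force())[1] for _ in range(4)],0)-f0
    if k%3==2 or np.linalg.norm(f)>4:print(p[2].round(4),m.get_position()[2].round(4),f.round(2))
    if np.linalg.norm(f)>4:break
c,T=wrist();cv2.imwrite("pics/w4.png",c["image"][:,:,::-1]);print(m.get_time())
```

```text
f0 [-0.52  0.89  0.32]
0.126 0.1259 [ 0.95 -0.98 -0.48]
0.123 0.1229 [ 0.63 -0.49 -0.39]
0.121 0.1217 [ 0.31 -0.52  4.82]
8.6833
```

View pics/w4.png

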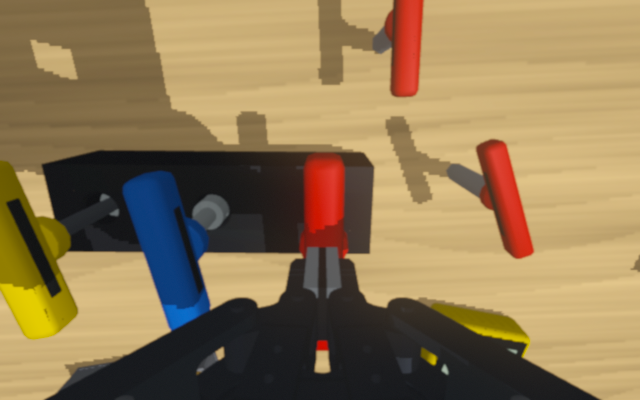

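The tips touched the handle top at TCP z=0.1217. The handle top is at 0.136 by the rack geometry, so the fingertips are really about 14 mm *behind* the reported TCP, which matches the wrist view. I'll grasp about 36 mm lower than the stated offset implies, watching the force.

Run:
```python
from h import *
o=down(np.radians(90-2.6));x,y=.517,-.1845
m.servo_line([x,y,.145],o,.1)
m.command_gripper(.05,20)
f0=m.get_contact_force().copy()
for z in(.125,.115,.105,.097,.089):
    m.servo_line([x,y,z],o,.1); f=m.get_contact_force()-f0
    if np.linalg.norm(f)>5: print("stop",z,f);break
print(m.get_position(),f.round(2))
f0=m.get_contact_force().copy()
m.command_gripper(.0,20); m.hold(.15)
print("w",m.get_width(),m.get_position(),(m.get_contact_force()-f0).round(2),m.get_torque().round(3),m.get_time())
c,T=wrist();cv2.imwrite("pics/w5.png",c["image"][:,:,::-1])
```

```text
[ 0.51651942 -0.18432644  0.08840768] [-0.03  0.69  0.03]
w 0.01752971759019879 [ 0.51715789 -0.18447544  0.08919536] [-0.38  0.1   2.27] [0.203 0.024 0.005] 11.4917
```

View pics/w5.png

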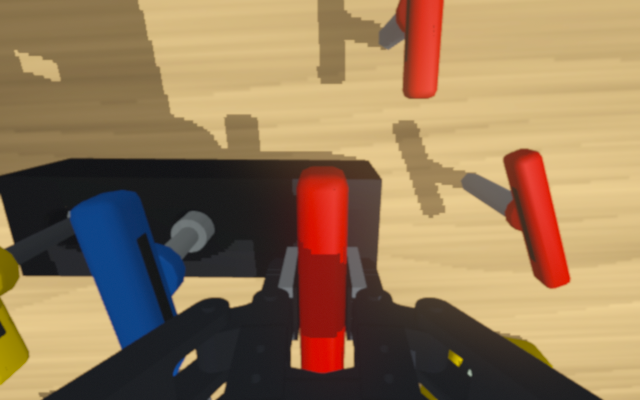

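The handle is gripped squarely at 17.5 mm, spanning rows 170–372 between the pads. I'll firm up to 70 N, lift, and carry it above the bore.

Run:
```python
from h import *
m.command_gripper(.0,70)
o=down(np.radians(87.4));x,y=.517,-.1845
m.servo_line([x,y,.16],o,.1); print(m.get_contact_force().round(2),m.get_torque().round(3))
m.servo_line([x,y,.26],o,.2)
m.move_to([.548,.1985,.26],down(np.radians(83.1)))
m.hold(.2)
print("w",m.get_width(),m.get_position(),m.get_contact_force().round(2),m.get_torque().round(3),m.get_time())
c,T=wrist();cv2.imwrite("pics/w6.png",c["image"][:,:,::-1])
for n in("top","scene"):
    cc=m.camera(n);sl=(slice(90,210),slice(320,470)) if n=="scene" else (slice(150,260),slice(190,330))
    cv2.imwrite(f"pics/{n}6.png",cv2.resize(cc["image"][sl],None,fx=5,fy=5,interpolation=2)[:,:,::-1])
```

```text
[-0.41 -0.44 -5.03] [-0.043  0.012 -0.017]
w 0.017001158214597384 [0.54833447 0.19744176 0.2600558 ] [-0.07  0.23 -4.6 ] [-0.032 -0.024 -0.007] 14.9
```

View pics/w6.png

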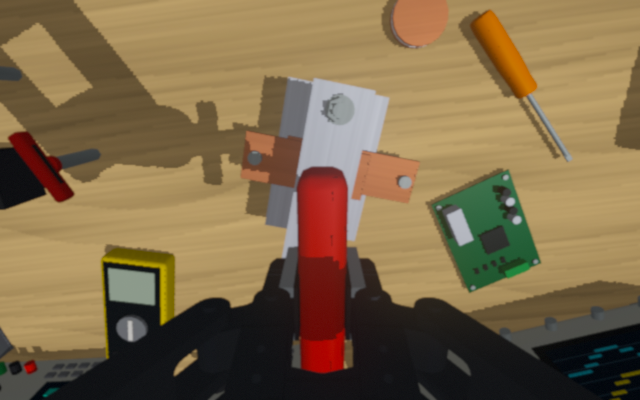

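View pics/scene6.png

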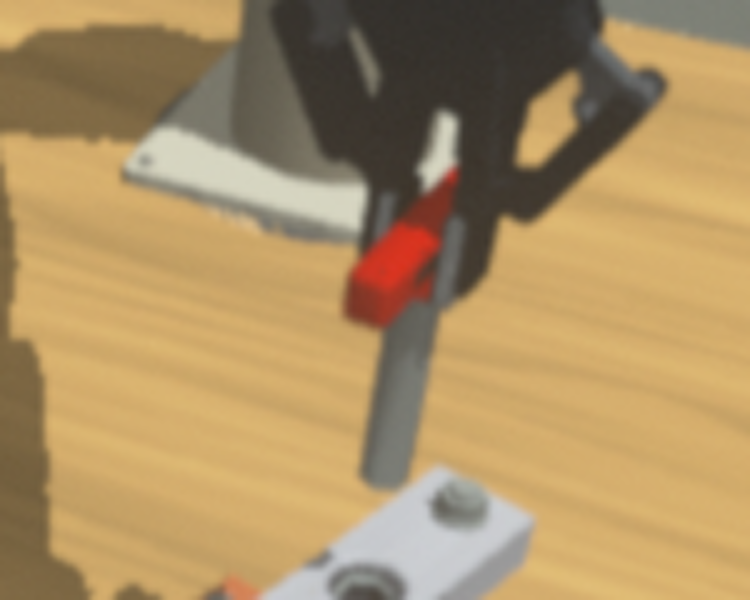

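The key hangs in the grip above the clamp, with its tip at scene crop (387,478). I'll compare the blade with the expected vertical line to check for lean.

Run:
```python
from h import *
s=m.camera("scene")
def proj(cc,X):
    q=np.linalg.inv(cc["cam_to_world"])@np.r_[X,1];return np.array([cc["fx"]*q[0]/q[2]+cc["cx"],cc["fy"]*q[1]/q[2]+cc["cy"]])
x,y,z=m.get_position();zt=z-.0752
for h in(0,.02,.05,.08,.1):print(h,((proj(s,[x,y,zt+h])-[320,90]+.5)*5-.5).round(1), ((proj(s,[x+.005,y,zt+h])-[320,90]+.5)*5-.5).round(1),((proj(s,[x,y+.005,zt+h])-[320,90]+.5)*5-.5).round(1))
i=s["image"][90:210,320:470].astype(int)
for r in(66,72,78,84,88,92):  # dark blade vs bench: low saturation
    row=i[r];g=(abs(row[:,0]-row[:,2])<25)&(np.arange(150)>65)&(np.arange(150)<95);u=np.where(g)[0]
    print(r*5,u.min()*5,u.max()*5+5,(u.min()+u.max()+1)*2.5)
print(((proj(s,[.548,.1985,.13])-[320,90]+.5)*5-.5))
```

```text
0 [382.7 482. ] [378.5 489.3] [395.  485.8]
0.02 [390.1 441.7] [385.8 449. ] [402.7 445.6]
0.05 [401.8 378.4] [397.4 385.6] [414.7 382.2]
0.08 [414.1 311.4] [409.7 318.5] [427.5 315.2]
0.1 [422.8 264.5] [418.3 271.5] [436.4 268.2]
330 390 435 412.5
360 385 430 407.5
390 380 420 400.0
420 375 415 395.0
440 370 410 390.0
460 365 410 387.5
[364.72985675 585.297385  ]
```

The blade is vertical to within about 1 mm and lines up with the bore. Next I'll feel my way down gently.

```bash
cat >> h.py <<'E'
def F(n=3):
    a=[]
    for _ in range(n): m.hold(.008);a.append(np.r_[m.get_contact_force(),m.get_torque()])
    return np.mean(a,0)
E
python3 - <<'E'
from h import *
o=down(np.radians(83.1));b=np.array([.548,.1985])
m.servo_line([*b,.215],o,.1); m.hold(.15);f0=F(8);np.save("f0.npy",f0);print("f0",f0.round(3),m.get_position())
z=.215
while z>.1865:
    z-=.0015 if z>.199 else .001
    m.servo_line([*b,z],o,.03);f=F()-f0
    if z<.2035:print(round(z,4),m.get_position().round(4),f.round(2))
    if f[2]>6 or np.hypot(*f[:2])>8:break
print(m.get_time())
E
```

```text
f0 [-1.910e-01 -1.380e-01 -4.842e+00 -0.000e+00  5.000e-03 -1.000e-03] [0.54847333 0.19866506 0.21579358]
0.203 [0.548  0.1985 0.2029] [ 0.05  0.21 -0.17  0.01  0.01  0.  ]
0.2015 [0.5479 0.1985 0.2014] [ 0.18  0.19  0.12  0.01  0.   -0.01]
0.2 [0.5479 0.1985 0.1999] [ 0.44  0.91  0.    0.02 -0.   -0.03]
0.1985 [0.5479 0.1985 0.1984] [-0.13  0.42  0.23 -0.01  0.02  0.03]
0.1975 [0.5479 0.1985 0.1974] [ 0.01  0.34 -0.01  0.   -0.   -0.  ]
0.1965 [0.548  0.1985 0.1964] [ 0.49  0.02  0.33  0.   -0.09 -0.  ]
0.1955 [0.548  0.1985 0.1954] [ 0.17  0.2   0.15  0.03  0.01 -0.01]
0.1945 [0.548  0.1985 0.1944] [-0.02  0.16 -0.2   0.02  0.07  0.  ]
0.1935 [0.548  0.1985 0.1934] [ 0.27  0.37  0.05 -0.02 -0.06 -0.01]
0.1925 [0.5479 0.1985 0.1924] [-0.58  0.03  0.51 -0.01 -0.06 -0.01]
0.1915 [0.548  0.1985 0.1914] [-0.28  0.22 -0.01 -0.    0.06  0.03]
0.1905 [0.548  0.1985 0.1904] [ 0.34 -0.25  0.17  0.02  0.05 -0.  ]
0.1895 [0.5479 0.1985 0.1894] [ 0.38  0.82  0.27 -0.04 -0.09 -0.02]
0.1885 [0.548  0.1985 0.1885] [ 0.09 -0.14 -0.15 -0.    0.04  0.02]
0.1875 [0.5483 0.1986 0.1882] [-1.49 -0.46  8.49 -0.18  0.3  -0.02]
21.9667
```

The key is home. It dropped straight through to TCP z=0.188, with the tip on the socket floor, and met 8 N there. Now I'll turn clockwise in small steps, regulating the axial push and watching the torque.

```bash
cat > turn.py <<'E'
from h import *
import sys
def turn(ph,z,n,step,tmax,b=np.array([.548,.1985])):
    f0=np.load("f0.npy");t0=m.get_time()
    for k in range(n):
        ph-=step; m.servo_line([*b,z],down(np.radians(ph)),.05)
        f=F()-f0
        if f[2]<3:z-=.0002
        elif f[2]>8:z+=.0002
        # ease sideways
        if k%4==3 or f[5]>tmax*.8: print(round(ph,2),round(z,4),m.get_position().round(4),f.round(2),round(m.get_time()-t0,2))
        if f[5]>tmax or np.hypot(*f[:2])>15 or f[2]<-3 or f[2]>20:print("stop");break
    np.save("st.npy",[ph,z]);return ph,z
E
python3 - <<'E'
from turn import *
turn(83.1,.1875,12,1.5,.21)
E
```

```text
77.1 0.1883 [0.5482 0.1986 0.1882] [-0.91  0.31  9.09  0.12  0.36  0.01] 1.1
71.1 0.1885 [0.5479 0.1985 0.1883] [-0.1   1.12  4.13  0.38 -0.13  0.05] 2.2
65.1 0.1883 [0.548  0.1985 0.1883] [-0.78  2.08  4.6   0.43 -0.    0.06] 3.3
```

Run:
```python
from turn import *
ph,z=np.load("st.npy")
turn(ph,z,8,2.5,.21)
print(m.get_time(),m.get_width())
c,T=wrist();cv2.imwrite("pics/w7.png",c["image"][:,:,::-1])
```

```text
55.1 0.1883 [0.548  0.1985 0.1883] [-0.59  2.69  3.91  0.64  0.24  0.09] 1.1
45.1 0.1883 [0.548  0.1986 0.1883] [-0.46  2.58  4.08  0.75  0.18  0.1 ] 2.2
27.4667 0.017228979626860756
```

View pics/w7.png

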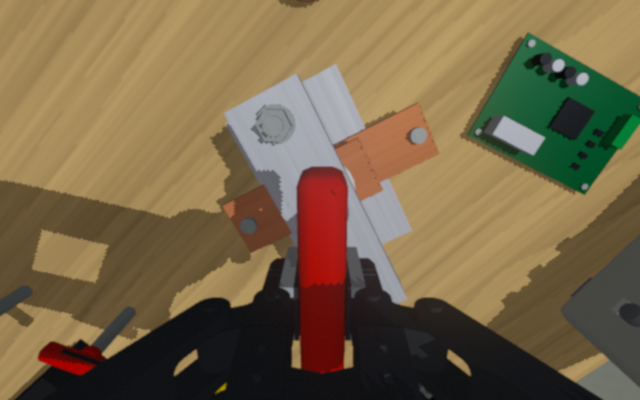

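The key stays square in the jaws and seated, with the axial push steady at 4 N. The screw is turning at about 0.1 N m. I'll continue with finer steps toward the stop.

Run:
```python
from turn import *
ph,z=np.load("st.npy")
turn(ph,z,24,1.25,.19,np.array([.548,.1990]))
print(m.get_time(),m.get_width())
```

```text
40.1 0.1883 [0.548  0.199  0.1883] [-0.61  1.24  4.64  0.26  0.17  0.08] 1.1
35.1 0.1883 [0.548  0.199  0.1883] [-0.45  1.04  4.73  0.2   0.2   0.1 ] 2.2
30.1 0.1883 [0.548  0.199  0.1883] [-0.53  1.46  4.84  0.31  0.16  0.1 ] 3.3
25.1 0.1883 [0.548  0.199  0.1883] [-0.37  1.47  4.38  0.41  0.15  0.15] 4.4
23.85 0.1883 [0.548  0.199  0.1883] [-0.45  1.25  4.4   0.26  0.07  0.25] 4.67
stop
32.1917 0.017037020934294773
```

Run:
```python
from h import *
f0=np.load("f0.npy");ph,z=np.load("st.npy")
print((F(6)-f0).round(3))
m.servo_line([.548,.199,z],down(np.radians(ph-.4)),.05);print((F(6)-f0).round(3))
m.servo_line([.548,.199,z],down(np.radians(ph-.8)),.05);print((F(6)-f0).round(3),m.get_time())
```

```text
[0.065 1.583 4.366 0.238 0.057 0.245]
[-0.392  1.576  4.367  0.403  0.129  0.308]
[0.099 1.634 4.27  0.396 0.132 0.316] 32.8417
```

The torque rises to 0.31 N m against a dead stop, compared with 0.10 while running. I'll ease off within the play and then draw the key straight out.

Run:
```python
from h import *
f0=np.load("f0.npy");ph,z=np.load("st.npy");q=ph-.8
for d in(2,4,5.5,7):
    m.servo_line([.548,.199,z],down(np.radians(q+d)),.05);f=F()-f0;print(d,f.round(2))
    if f[5]<.02:break
p=q+d
z0=z
for zz in(z+.003,z+.007,z+.012,z+.02,z+.035):
    m.servo_line([.548,.199,zz],down(np.radians(p)),.06);print(round(zz,4),(F()-f0).round(2))
m.servo_line([.548,.199,.27],down(np.radians(p)),.15)
print(m.get_time(),m.get_width(),p)
np.save("p.npy",p)
s=m.camera("scene");cv2.imwrite("pics/s8.png",cv2.resize(s["image"][90:210,320:470],None,fx=5,fy=5,interpolation=2)[:,:,::-1])
```

```text
2 [-0.11  1.64  4.45  0.31  0.04  0.05]
4 [-0.13  1.94  4.47  0.34  0.08  0.08]
5.5 [-0.04  1.44  4.27  0.24  0.06 -0.01]
0.1913 [ 0.26  1.86  0.98  0.43 -0.01  0.03]
0.1953 [ 0.25  0.69 -0.22  0.27 -0.03  0.03]
0.2003 [ 0.39 -0.52  0.11  0.01  0.02 -0.02]
0.2083 [-0.22  0.55  0.36 -0.01  0.02 -0.01]
0.2233 [ 0.21  0.04 -0.3  -0.    0.03 -0.01]
35.6833 0.016983206391843243 28.549999999999994
```

View pics/s8.png

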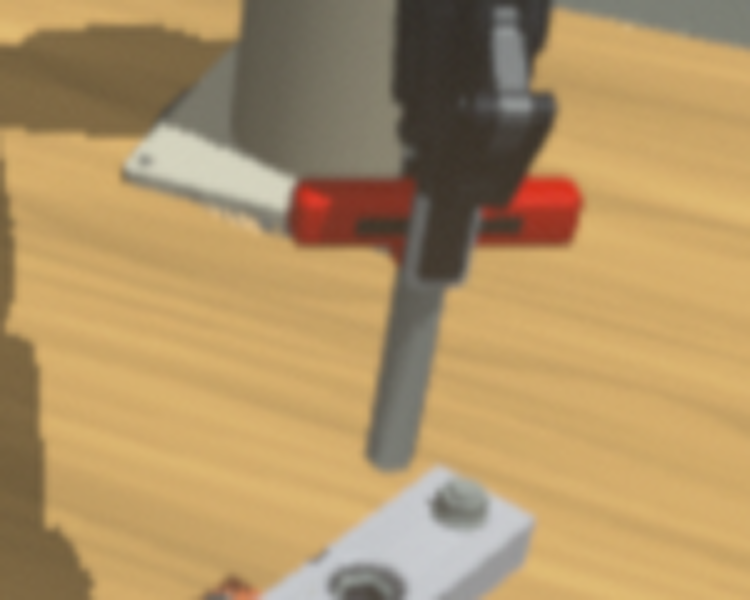

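The key is out cleanly and hanging straight. I'll carry it back over the empty hole at its original pose and lower it, feeling for contact.

Run:
```python
from h import *
o=down(np.radians(87.4));x,y=.517,-.1845
m.move_to([x,y,.26],o)
m.servo_line([x,y,.16],o,.12);m.hold(.15);f0=F(6);z=.16;print(m.get_position(),f0.round(2))
while z>.088:
    z-=.004 if z>.096 else .001
    m.servo_line([x,y,z],o,.06);f=F(2)-f0
    if z<.142 and (abs(f[:2]).max()>1.5 or f[2]>1.5 or z<.094): print(round(z,4),m.get_position().round(4),f.round(2))
    if f[2]>6 or np.hypot(*f[:2])>10:break
print(m.get_time())
```

```text
[ 0.51747792 -0.18468122  0.16078226] [ 0.13  0.28 -4.4  -0.    0.02  0.03]
0.094 [ 0.517  -0.1845  0.094 ] [-0.96 -0.28 -0.24  0.04 -0.01 -0.05]
0.093 [ 0.5169 -0.1845  0.0929] [-0.1  -0.31 -0.54  0.01 -0.04 -0.03]
0.092 [ 0.517  -0.1845  0.0919] [-0.45 -0.01 -0.04  0.02 -0.02 -0.02]
0.091 [ 0.5169 -0.1845  0.0909] [ 0.54 -0.22 -0.57 -0.    0.01 -0.03]
0.09 [ 0.517  -0.1845  0.09  ] [ 0.13 -0.08 -0.12 -0.02 -0.02 -0.02]
0.089 [ 0.5173 -0.1846  0.0893] [-0.85 -0.07  4.34  0.01  0.06 -0.07]
0.088 [ 0.5176 -0.1847  0.0893] [-2.96e+00  6.30e-01  1.41e+01  2.30e-01  5.90e-01 -1.00e-02]
44.8333
```

It bottomed at the same height as at the start, 0.0893. I'll relax the push, release, rise clear and check.

Run:
```python
from h import *
o=down(np.radians(87.4));x,y=.517,-.1845
m.servo_line([x,y,.0892],o,.05)
m.command_gripper(.045,20);m.hold(.1);print(m.get_width(),m.get_contact_force().round(2))
m.servo_line([x,y,.15],o,.08);m.servo_line([x,y,.28],o,.2)
c,T=wrist();cv2.imwrite("pics/w9.png",c["image"][:,:,::-1])
m.move_to([.40,.02,.32],down(np.pi/2))
for n in("top","scene"):
    cc=m.camera(n);cv2.imwrite(f"pics/{n}9.png",cc["image"][:,:,::-1])
print(m.get_time(),m.get_contact_force().round(2))
```

```text
0.04480684193000368 [-0.23 -0.31 -0.63]
48.375 [0.   0.01 0.71]
```

View pics/w9.png

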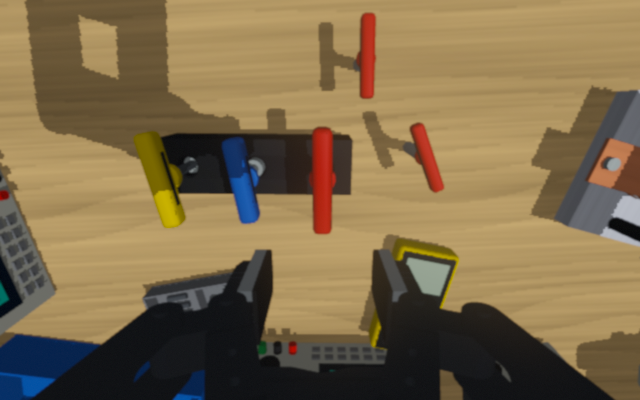

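View pics/scene9.png

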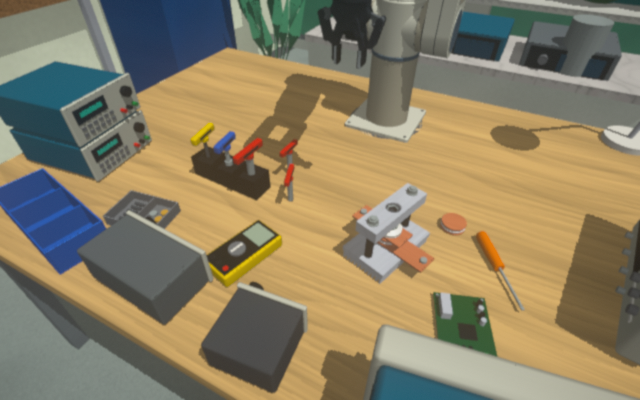

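View pics/top9.png

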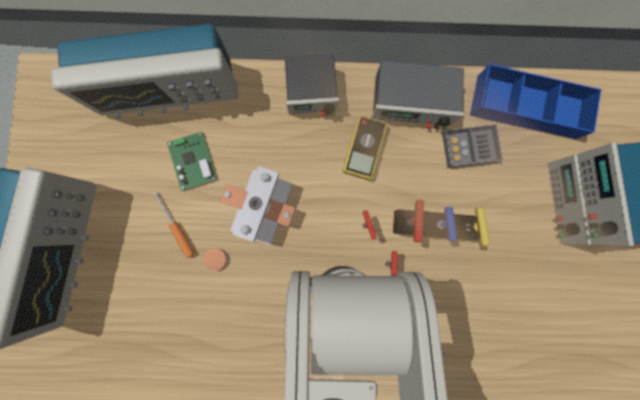

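The key stands upright in its hole: (319,181) in the wrist view, (418,221) in the top view and (248,151) in the scene view, all as at the start. The other tools and parts look unmoved, and the arm is clear.

Run:
```python
from h import *
m.sign_off();print(m.get_time())
```

```text
the job is handed in; nothing more can be done
the job is handed in; nothing more can be done
```

The screw is tightened to its stop, and the hex key is back in its rack hole, upright and fully down. I handed the job in at about 48 s of the 72 s allowed.

- **Seating:** The socket's hexagon was visible in the wrist view, so the key went straight in at the right angle. It reached the socket floor under about 8 N.
- **Tightening:** I turned it clockwise about 60° with a light push, mostly 4–5 N (up to 9 N at first). The torque ran at about 0.10 N m, then climbed to 0.31 N m against the stop. I eased off within the play until the torque was about 0 and drew the key straight out.
- **Return:** The key bottomed at the same height it started from, 0.0893 m at the TCP. The last 1 mm step pressed it down with 14 N, which I relieved before letting go. The final pictures show it upright, the other tools and parts apparently where they were, and the arm clear.

**What disagreed or wasn't checked:**
- **Fingertip position:** The first grasp closed on air because the real fingertips are about 36 mm farther back than the stated offset. I found this by touching the handle top with 5 N, and the second grasp held.
- **Torque reading:** It was a little under the stated 0.13 N m while the screw turned.
- **Screw angle:** I judged tightness by feel and did not check the screw's final angle in a picture.

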